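# Dip the tank gauge rod and hold it level for reading

## Task

Check the water tank with its gauge rod: lift the clear tray off the pile by its red handle and stand it roughly in the middle of the black mat, let go of it, then pick the gauge rod out of the steel tray by its orange handle. Slide the rod, tip first, down the sloping tube on the tank until its brass collar stops against the tube's mouth, then draw it right out again and hold it level and still, all of it at least 20 cm above the bench, so that the tip can be read. Finish while still holding the rod there: do not put it down or drop it, and leave the jars, dish, burner and spray bottle where they are.

Things in the scene. Friction and masses are not known exactly. Their poses are not given: they have to be found in the camera images.
- clear_tray: Clear open tray, 250 (x) x 130 (y) x 30 mm high, walls and floor 4 mm, empty, 0.20 to 0.33 kg, standing loose on the rims of the steel tray. Origin: centre of its underside; x along its length, z up. A red arched handle stands at its centre along x: the bar is 82 mm long in x, 12 mm wide in y, 14 mm high, on two end posts.
- tray_handle (a point): Middle of the red handle's bar of the clear tray, 61 mm above the tray's underside (bar from 54 to 68 mm).
- rest_tray: Open steel tray fixed to the bench, 250 (x) x 130 (y) x 52 mm high, walls and floor 4 mm. Origin: centre of its underside on the bench; x along its length. In it two blue notched rests carry the gauge rod along x, axis 30 mm above the tray's underside on the tray's centre line, handle at the -x end (the robot's side): one rest (10 mm thick in x, 36 mm high) under the rod at tray x = +75 mm, one (8 mm thick, 28 mm high) under the handle's collar end at tray x = -39 mm.
- mat: Black rubber mat fixed on the bench, 300 (x) x 180 (y) x 3 mm thick. Origin: centre of its underside; x along its length. The steel tray and the mat lie side by side and may be either way round.
- gauge_rod: Gauge rod, 218 mm long, 60 to 120 g. Origin on its axis, on the tip-side face of the brass collar (the face that stops against the tube); +x along the axis to the tip. Aluminium rod 10 mm diameter from x = 0 to the rounded tip at x = +130 mm; brass collar 34 mm diameter, x = -8 to 0; orange handle of 18 x 18 mm square section, x = -88 to -8 mm, its faces square to y and z (z up as it lies). It balances near the collar.
- rod_tip (a point): Very tip of the gauge rod, 130 mm from the collar's stop face.
- rod_grip (a point): Point on the axis in the orange handle where it is best gripped (across its 18 mm width), 50 mm behind the collar's stop face.
- tank: White water tank fixed on the bench, 200 (x) x 170 (y) x 125 mm high (blue cap on top to 136 mm). Origin: centre of its underside; its tube comes out at the -x side, which faces about world -y.
- guide_tube: Steel guide tube fixed to the tank, outer diameter 23 mm, bore 16 mm, its last 10 mm flaring to a mouth of 26 mm bore and 33 mm outer diameter. Origin: centre of the mouth, 155 mm above the bench, 130 mm from the tank's centre towards its -x side; +x runs along the tube's axis into it, 35 degrees below level, towards the tank. The way in is free for the whole rod; the collar stops at the mouth, so that rod and tube origins then coincide, their x axes along each other.
- jar1: Glass jar with red lid, 80 mm diameter, 130 mm high, loose bystander; origin at underside.
- jar2: As jar1.
- jar3: As jar1.
- dish: Clear round dish with orange pieces, 84 mm diameter, 14 mm high, loose bystander; origin at underside.
- burner: Glass spirit burner with brass top, 84 mm diameter, 86 mm high, loose bystander; origin at underside.
- spray: Red spray bottle with white head, 80 mm diameter, 190 mm high, loose bystander; origin at underside.

How it is judged:
On the way, in this order (a step that is already met when the one before it is completed fails the run):
1. the clear tray stands upright and released on the mat, near its middle (horizontal distance between clear_tray and mat below 0.045 m and height (world z) of clear_tray below 0.008 m and angle between clear_tray's own z axis and vertical below 0.06 rad and contact force between the fingers and clear_tray below 0.1 N and linear speed of clear_tray below 0.02 m/s), for 0.2 s.
2. the rod is in the guide tube with its collar stopped at the mouth (x of gauge_rod in the frame of guide_tube above -0.004 m and distance between gauge_rod and guide_tube below 0.008 m and distance between rod_tip and tank below 0.14 m and angle between the x axis of gauge_rod and the x axis of guide_tube, either way round below 0.15 rad), for 0.2 s.
At the end, for the whole second after the job is handed in: The rod is held in the fingers, still, right out of the tube, its axis within 8 degrees of level, tip and handle more than 200 mm above the bench, touching nothing else; the clear tray stands flat on the mat, its centre within 45 mm of the mat's centre (height (world z) of each of rod_tip, rod_grip above 0.2 m and angle between gauge_rod's own x axis and vertical between 1.431 and 1.711 rad and contact force between the fingers and gauge_rod above 1 N and contact force between gauge_rod and tank below 0.1 N and contact force between gauge_rod and clear_tray below 0.1 N and x of rod_tip in the frame of guide_tube below -0.02 m and linear speed of gauge_rod below 0.03 m/s and angular speed of gauge_rod below 0.15 rad/s and horizontal distance between clear_tray and mat below 0.045 m and height (world z) of clear_tray below 0.008 m and angle between clear_tray's own z axis and vertical below 0.06 rad); the arm keeps its last pose, push and grip.
It fails at once if the gauge rod is dropped on the bench (height (world z) of rod_grip below 0.015 m).
It fails at once if the clear tray is tipped over (angle between clear_tray's own z axis and vertical above 0.7 rad).
It fails at once if a bystander is pushed more than 30 mm (distance of any of jar1, jar2, jar3, dish, burner, spray from where it was at the start of the episode above 0.03 m).
It also fails if it takes over 67 s, if anything falls off the work surface, if the arm or the gripper's body presses on something with over 40 N, if the wrist force passes 120 N, or if a joint passes its speed limit or range.

## Robot

A 6-joint arm with a two-finger parallel gripper is mounted at the origin on the work surface. World frame = base frame: x ahead of the robot, y to its left, z up, the work surface at z = 0. Lengths are in m, angles in rad, forces in N, time in s.
With the tool pointing down it reaches from about 0.35 to 1 m from the base axis. Payload 7.1 kg.
Tool frame: the origin (TCP) lies midway between the tips of the shut fingers; the grasp point (between the pads) lies 19 mm behind it; z points along the fingers, y is the line along which they close (so a half turn about z gives the same grasp; the last joint's range is limited). The gripper opens to 85 mm and grips with 20 to 120 N. Pads are 22 mm wide; open, the fingers measure 114 mm over their backs; the gripper's body (76 mm by 85 mm) begins 54 mm behind the grasp point. The pads swing forward as they close: fully open they stand 13 mm farther back than shut.
Start: joints at [-1.224, 0.423, 1.63, -0, 1.089, -0.019], TCP at [0.224, -0.584, 0.231] pointing down, gripper open.
Joint ranges: [-3, 3], [-0.9, 2.11], [0.09, 2.58], [-1.31, 4.45], [0.11, 2.69], [-2.54, 2.54]. Speed limits (rad/s): [2.39, 2.39, 3.01, 3.14, 3.14, 3.14].

## Interface

Orientations are given as a 3x3 rotation matrix whose columns are the frame's x, y, z axes.
In Python, from bench import manip gives the robot as it stands.
- The arm moves only by the tool servo_tool, never from a script. Its argument "increments" is a list that holds one entry, the list of rows, each a list of 6 numbers: the shift along the tool's x, y, z each as a share of 50 cm, from -1 to 1, then the turn, a rotation vector about the tool's x, y, z each as a share of 90 degrees, from -1 to 1. A call has exactly 8 rows; each row is the pose to reach, as a shift and turn from the pose commanded when the call began, along the tool's axes at that moment; what a row does not reach only later rows make up. A row lasts 1/8 s, in which the tool goes at most 62.5 mm and 10.7 degrees, less where a joint would pass 70% of its speed; a pose out of reach is approached as far as the arm can. A call with a number of a shift or a turn outside -1 to 1 is refused whole. A call with a gripper value outside its range is refused whole. "claw" is the opening, from -1 (shut) to 1 (fully open), set as the call begins (left out, the last holds). The fingers move at their own pace and stop on an object; "grip_force" is the grip in N (left out, the last holds). Time passes only in rows, so rows that repeat a pose let the fingers close, or fill a call up. It gives the time, the measured TCP pose, the force, the opening and the grip force at its end, in the units of the state.
- manip.get_obs(): the state, without advancing time (a new reading comes with each control period).
- manip.read_camera(name): name is "scene" or "top"; returns the picture (384x512x3 uint8, red, green, blue); there is no depth.
- manip.get_calibration(name): a dict with "camera_matrix" (3x3 intrinsics, pixels), "D" ([k1, k2, p1, p2, k3] as OpenCV has them; the pictures are not rectified), "T" (4x4, takes a point from camera to world coordinates). Camera axes: x right, y up, looking along -z (the intrinsics and any distortion apply to the point x, -y, -z); pixel columns grow to the right and rows downward; lengths in m; the calibration is good to about 2 mm. A picture is of the moment at which its call begins. get_calibration takes no time and is no camera call.
- manip.hand_in(): hands the job in; it is judged then, once.
Trained networks look in the newest picture that a camera, given by its name, has taken for a name from the list of things; names that differ only in an ending like _2 or _b are one class to them, and where a whole thing is asked for, a point or a joint stands for the part that bears it (a point fixed in the world has none). Each returns a list of dicts, best first, with "conf" (0 to 1); they miss things now and then, are a little off and sometimes report something else, mostly with a low value. They report only what shows in the picture. A call takes as long as a camera call.
- manip.find_in(camera, label): "point" ([row, column] in pixels, amid what is visible of it).
- manip.silhouettes(camera, label): "pixels" (384x512 bool, what is visible of it) and "point" ([row, column] in pixels, amid what is visible of it).
The state is a dict: "t": time; "joints": joint angles; "dq": joint speeds; "tau": joint torques, N m; "tcp_pos": TCP position; "orientation": TCP orientation; "contact_force": force on the tool from outside, world axes, zero at the start; "wrist_torque": the same for the moment, N m; "opening": opening from 0.0 (shut) to 1.0 (fully open); "grip_force": force on a finger pad.
Only numpy, scipy, OpenCV 4.12 (cv2) and the standard library are available. Lean on these libraries where they do the work, as an engineer would, in place of code of your own. Each camera call takes 0.05 s, during which the arm holds its last target. There are 200 camera calls.

## Working session

There is one attempt and no reset: what is moved stays moved. The work goes in short steps, Python scripts to look and compute and a tool call to move; the robot and the scene stay as the last step left them, time stands still between calls to the robot, and variables do not carry over. Pictures are saved under pics/ and viewed, at most 10 in all, crops included, and the job is handed in when it is done.

Besides the shell and the picture viewer there is one more tool, called after ">>>" as name(argument=value, ...) on one line, values as JSON. servo_tool: Moves the arm, as the interface text tells. Shift numbers are shares of 50 cm and turn numbers shares of 90 degrees, none past 1 either way. Its arguments: {"type":"object","properties":{"increments":{"type":"array"},"claw":{"type":"number"},"grip_force":{"type":"number"}},"required":["increments"]}

```bash
mkdir -p pics; cat > h.py <<'E'
import numpy as np, cv2
from bench import manip
def snap(n,f=None):
    im=manip.read_camera(n)
    if f: cv2.imwrite('pics/'+f,im[:,:,::-1])
    return im
def proj(n,P):
    c=manip.get_calibration(n);T=np.array(c['T']);P=np.atleast_2d(P)
    q=(P-T[:3,3])@T[:3,:3]; q=q*[1,-1,-1]
    return cv2.projectPoints(q.reshape(-1,1,3),np.zeros(3),np.zeros(3),np.array(c['camera_matrix'],float),np.array(c['D'],float))[0][:,0]
def ray(n,rc):
    c=manip.get_calibration(n);T=np.array(c['T'])
    rc=np.atleast_2d(np.array(rc,float))
    u=cv2.undistortPoints(rc[:,::-1].reshape(-1,1,2).copy(),np.array(c['camera_matrix'],float),np.array(c['D'],float))[:,0]
    d=np.c_[u[:,0],-u[:,1],-np.ones(len(u))]@T[:3,:3].T
    return T[:3,3],d/np.linalg.norm(d,axis=1)[:,None]
def onz(n,rc,z):
    o,d=ray(n,rc); return o+d*((z-o[2])/d[:,2])[:,None]
def tri(rcs,rct):
    A=np.zeros((3,3));b=np.zeros(3)
    for n,rc in (('scene',rcs),('top',rct)):
        o,d=ray(n,rc);M=np.eye(3)-np.outer(d[0],d[0]);A+=M;b+=M@o
    return np.linalg.solve(A,b)
E
python3 - <<'E'
from h import *
a=snap('scene','s0.png');b=snap('top','t0.png')
np.set_printoptions(precision=4,suppress=True)
for n in('scene','top'):
    print(n,np.array(manip.get_calibration(n)['T'])[:3,3])
    for l in ['clear_tray','tray_handle','rest_tray','mat','gauge_rod','tank','guide_tube','jar1','dish','burner','spray']:
        print(l,[(np.round(d['point'],1).tolist(),round(d['conf'],2)) for d in manip.find_in(n,l)][:4])
o=manip.get_obs();print(o)
E
```

```text
scene [ 1.1622 -1.0184  1.0947]
clear_tray [([192.8, 264.9], 0.81)]
tray_handle [([194.4, 261.4], 0.81)]
rest_tray [([215.1, 262.8], 0.83), ([253.2, 300.2], 0.45)]
mat [([257.9, 227.5], 0.74)]
gauge_rod []
tank [([139.2, 314.9], 0.89)]
guide_tube [([135.7, 302.6], 0.43), ([140.8, 316.2], 0.42)]
jar1 [([196.4, 341.9], 0.88), ([183.8, 365.7], 0.69), ([255.7, 302.0], 0.56)]
dish [([128.6, 260.7], 0.47)]
burner [([183.7, 365.5], 0.61)]
spray [([298.9, 177.6], 0.72)]
top [ 0.3728 -0.1042  1.444 ]
clear_tray [([199.2, 249.1], 0.61)]
tray_handle [([200.0, 249.9], 0.64), ([136.6, 220.2], 0.2)]
rest_tray [([231.5, 233.9], 0.63), ([260.3, 149.0], 0.41)]
mat [([196.2, 308.0], 0.86)]
gauge_rod []
tank [([189.6, 144.9], 0.69), ([141.4, 180.7], 0.36)]
guide_tube [([192.2, 177.6], 0.68), ([141.5, 181.8], 0.54)]
jar1 [([136.1, 257.1], 0.98), ([137.7, 292.4], 0.86), ([137.3, 221.1], 0.6)]
dish [([261.6, 143.7], 0.87), ([198.5, 309.4], 0.43)]
burner [([141.8, 180.7], 0.74)]
spray [([183.2, 377.0], 0.96)]
{'t': 1.2, 'joints': array([-1.224 ,  0.4231,  1.6299, -0.    ,  1.0886, -0.019 ]), 'dq': array([ 0.0005,  0.0005, -0.    ,  0.0015,  0.0012,  0.0011]), 'tau': array([  0.0043, -55.7339, -28.2145,   0.0005,   0.0008,  -0.    ]), 'tcp_pos': array([ 0.2236, -0.5836,  0.2313]), 'orientation': array([[ 0.9338,  0.3577, -0.    ],
       [ 0.3577, -0.9338, -0.    ],
       [-0.    ,  0.    , -1.    ]]), 'contact_force': array([-0.7356,  0.6792,  0.9271]), 'wrist_torque': array([-0.0111, -0.0066,  0.0016]), 'grip_force': 0.0, 'opening': 1.0021132779614423}
```

View pics/s0.png

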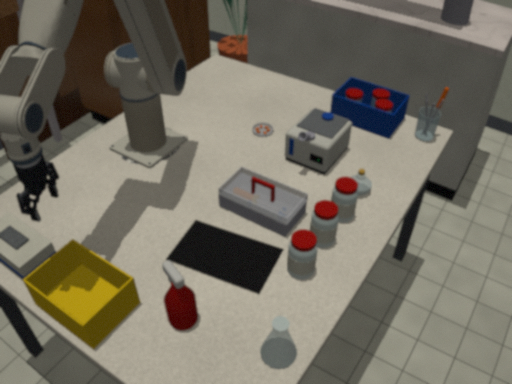

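View pics/t0.png

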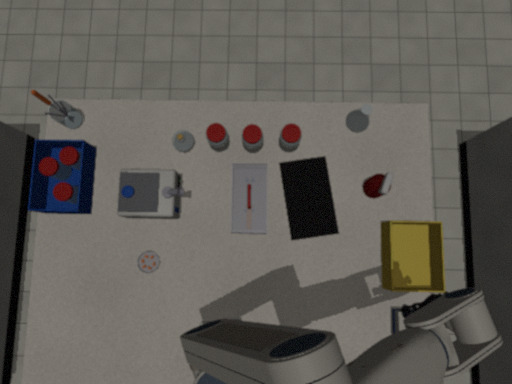

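```bash
cat > fit.py <<'E'
from h import *
from scipy.optimize import minimize
def box(l,w,z0,z1): return np.array([[sx*l/2,sy*w/2,z] for sx in(-1,1) for sy in(-1,1) for z in(z0,z1)])
def xf(P,p): c,s=np.cos(p[2]),np.sin(p[2]); return P@np.array([[c,s,0],[-s,c,0],[0,0,1]])+[p[0],p[1],0]
def render(n,P,S=4):
    m=np.zeros((384*S,512*S),np.uint8)
    for Q in P:
        h=cv2.convexHull(((proj(n,Q)+.5)*S).astype(np.float32))
        cv2.fillConvexPoly(m,np.round(h).astype(np.int32),1)
    return cv2.resize(m.astype(np.float32),(512,384),interpolation=cv2.INTER_AREA)
def fit(masks,parts,p0):
    def f(p):
        s=0
        for n,m in masks.items():
            r=render(n,[xf(Q,p) for Q in parts]); s+=1-np.minimum(r,m).sum()/np.maximum(r,m).sum()
        return s
    r=minimize(f,p0,method='Nelder-Mead',options=dict(initial_simplex=np.array(p0)+np.array([[0,0,0],[.02,0,0],[0,.02,0],[0,0,.12]]),xatol=1e-4,fatol=1e-4,maxiter=150))
    return r.x,r.fun/len(masks)
def sil(n,l):
    d=manip.silhouettes(n,l); return d[0]['pixels'].astype(np.float32)
a=np.linspace(0,2*np.pi,24)[:,None]
def cyl(p,ax,r0,r1,L):
    ax=np.array(ax)/np.linalg.norm(ax);u=np.cross(ax,[0,1,0]);u/=np.linalg.norm(u);v=np.cross(ax,u)
    ring=np.cos(a)*u+np.sin(a)*v
    return np.vstack([p+r0*ring,p+ax*L+r1*ring])
t=np.radians(35);AX=[np.cos(t),0,-np.sin(t)]
M=np.array([-.13,0,.155])
TUBE=[cyl(M,AX,.0165,.0165,.01),cyl(M,AX,.0115,.0115,.06)]
TANK=[box(.2,.17,0,.125)]+TUBE
E
python3 - <<'E'
from fit import *
np.set_printoptions(precision=4,suppress=True)
im={n:snap(n) for n in('scene','top')}
S={}
for l in['mat','clear_tray','tank','rest_tray','guide_tube','tray_handle']:
    for n in im:
        try:S[n,l]=sil(n,l);print(n,l,S[n,l].sum())
        except Exception as e:print(n,l,'none')
np.save('S.npy',S,allow_pickle=True)
HAN=[box(.25,.13,0,.03),box(.082,.012,.03,.068)]
for l,parts,z in(('mat',[box(.3,.18,0,.003)],0),('clear_tray',[box(.25,.13,.052,.082),box(.082,.012,.082,.12)],.07),('tank',TANK,.06)):
    m={n:S[n,l] for n in im if (n,l) in S}
    y,x=np.nonzero(S['top',l]);q=onz('top',[[y.mean(),x.mean()]],z)[0]
    p0=[q[0],q[1],np.pi/2 if l=='tank' else 0.]
    if l=='tank':p0[1]+=.02
    for ms in (m,{'top':m['top']},{'scene':m['scene']}): print(l,list(ms),*fit(ms,parts,p0))
for n in im:
    h=cv2.cvtColor(im[n],cv2.COLOR_RGB2HSV).astype(int)
    k=((h[...,0]<8)|(h[...,0]>172))&(h[...,1]>130)&(h[...,2]>60)
    g=S[n,'clear_tray']>0
    k&=cv2.dilate(g.astype(np.uint8),np.ones((7,7)))>0
    y,x=np.nonzero(k);print(n,'red',len(y),y.mean(),x.mean(),y.min(),y.max(),x.min(),x.max(), onz('top',[[y.mean(),x.mean()]],.113) if n=='top' else '')
t=cv2.resize(im['top'][150:250,110:330],None,fx=3.6,fy=3.6,interpolation=2)
s=cv2.resize(im['scene'][95:175,250:400],None,fx=3.6,fy=3.6,interpolation=2)
o=np.zeros((600,792,3),np.uint8);t=t[:360,:792];o[:t.shape[0],:t.shape[1]]=t
s2=cv2.resize(im['scene'][90:156,280:380],None,fx=3.6,fy=3.6,interpolation=2)[:240];o[360:360+s2.shape[0],:s2.shape[1]]=s2
cr=cv2.resize(im['scene'][160:226,210:330],None,fx=3.6,fy=3.6,interpolation=2)[:240];o[360:360+cr.shape[0],360:360+cr.shape[1]]=cr
cv2.imwrite('pics/c1.png',o[:,:,::-1])
E
```

```text
scene mat 4747.0
top mat 3707.0
scene clear_tray 2833.0
top clear_tray 2484.0
scene tank 3090.0
top tank 2522.0
scene rest_tray 906.0
top rest_tray none
scene guide_tube 64.0
top guide_tube 3782.0
scene tray_handle 2937.0
top tray_handle 2416.0
mat ['scene', 'top'] [ 0.5677 -0.2806  0.167 ] 0.04711619019508362
mat ['top'] [ 0.5691 -0.284   0.1575] 0.026691019535064697
mat ['scene'] [ 0.5666 -0.278   0.159 ] 0.027892649173736572
clear_tray ['scene', 'top'] [ 0.5564 -0.0602  0.0251] 0.06897342205047607
clear_tray ['top'] [ 0.5595 -0.0623  0.0062] 0.036400020122528076
clear_tray ['scene'] [ 0.5522 -0.0557  0.0151] 0.023691117763519287
tank ['scene', 'top'] [ 0.5409 -0.0664  2.8664] 0.6524311900138855
tank ['top'] [ 0.5409 -0.0664  2.8664] 0.304862380027771
tank ['scene'] [0.5525 0.3073 0.7452] 0.22141283750534058
scene red 123 184.73170731707316 263.2845528455285 177 199 252 273 
top red 46 196.0 248.5 185 207 248 249 [[ 0.5534 -0.0615  0.113 ]]
```

View pics/c1.png

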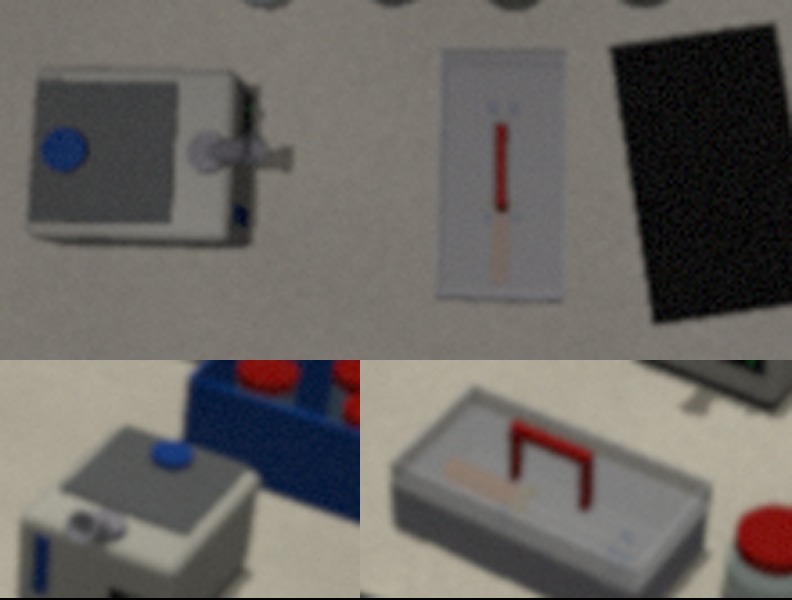

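```bash
cat >> h.py <<'E'
from scipy.spatial.transform import Rotation as Ro
def Rdown(yaw): c,s=np.cos(yaw),np.sin(yaw); return np.array([[c,s,0],[s,-c,0],[0,0,-1]])
def inc(pos,R,p0=None,R0=None):
    o=manip.get_obs(); p0=o['tcp_pos'] if p0 is None else p0; R0=o['orientation'] if R0 is None else R0
    return np.round(np.r_[R0.T@(np.array(pos)-p0)/.5, Ro.from_matrix(R0.T@R).as_rotvec()/(np.pi/2)],4)
np.set_printoptions(precision=4,suppress=True)
E
python3 - <<'E'
from h import *
P=tri([183,263.6],[196,248.5]);print('bar',P)
print('obs t',manip.get_obs()['t'])
for n,z in (('jar1',.13),):
    for q in([133.5,216.5],[133,252],[133,291]):print(onz('top',q,z))
print('spray',onz('top',[185,373],.1),'dish',onz('top',[261.5,148.5],.01),'burner',onz('top',[141,182],.06))
R=Rdown(.012)
print(inc([.55,-.06,.2],R)); print(inc([.24,-.3,.231],R))
E
```

```text
bar [ 0.5558 -0.0595  0.1145]
obs t 1.9
[[0.7723 0.0561 0.13  ]]
[[ 0.7759 -0.0695  0.13  ]]
[[ 0.778  -0.2071  0.13  ]]
spray [[ 0.602  -0.4996  0.1   ]] dish [[0.3162 0.3067 0.01  ]] burner [[0.7629 0.1925 0.06  ]]
[ 0.9843 -0.7444  0.0626 -0.      0.      0.2253]
[ 0.2336 -0.518   0.0006 -0.      0.      0.2253]
```

>>> servo_tool(increments=[[[0.98,-0.74,0.06,0,0,0.225],[0.98,-0.74,0.06,0,0,0.225],[0.98,-0.74,0.06,0,0,0.225],[0.98,-0.74,0.06,0,0,0.225],[0.98,-0.74,0.06,0,0,0.225],[0.98,-0.74,0.06,0,0,0.225],[0.98,-0.74,0.06,0,0,0.225],[0.98,-0.74,0.06,0,0,0.225]]], claw=1)

```text
t: 2.9
tcp_pos: [0.4892, -0.1583, 0.2072]
orientation: [[1.0, 0.012, 0.001], [0.012, -1.0, -0.0], [0.001, 0.0, -1.0]]
contact_force: [0.8, -0.4, 2.1]
opening: 1.002
grip_force: 0.0
```

```bash
python3 - <<'E'
from h import *
o=manip.get_obs();print(o['t'],o['tcp_pos'],o['orientation'][:,0])
print(inc([.555,-.06,.2],Rdown(.012)),inc([.555,-.06,.094],Rdown(.012)))
E
```

```text
2.9 [ 0.4892 -0.1583  0.2072] [0.9999 0.0124 0.0009]
[ 0.134  -0.1949  0.0144  0.0003 -0.0006  0.0002] [ 0.1339 -0.195   0.2264  0.0003 -0.0006  0.0002]
```

>>> servo_tool(increments=[[[0.134,-0.195,0.02,0,0,0],[0.134,-0.195,0.02,0,0,0],[0.134,-0.195,0.02,0,0,0],[0.134,-0.195,0.1,0,0,0],[0.134,-0.195,0.14,0,0,0],[0.134,-0.195,0.14,0,0,0],[0.134,-0.195,0.14,0,0,0],[0.134,-0.195,0.14,0,0,0]]])

```text
t: 3.9
tcp_pos: [0.5546, -0.0621, 0.1381]
orientation: [[1.0, 0.012, 0.002], [0.012, -1.0, -0.0], [0.002, 0.0, -1.0]]
contact_force: [0.1, 0.3, -0.6]
opening: 1.001
grip_force: 0.0
```

```bash
python3 - <<'E'
from h import *
o=manip.get_obs();print(o['t'],o['tcp_pos'],o['orientation'][:,0])
print(inc([.555,-.06,.094],Rdown(.012)))
snap('scene','s1.png')
E
```

```text
3.9 [ 0.5546 -0.0621  0.1381] [0.9999 0.012  0.002 ]
[ 0.0007 -0.0043  0.0882  0.0002 -0.0013 -0.    ]
```

View pics/s1.png

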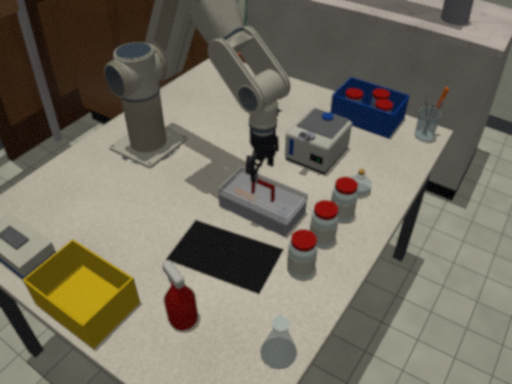

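The gripper is above the red handle (bar around px (262,183)), with the fingers either side of it. I'll descend and grip.

>>> servo_tool(increments=[[[0,-0.004,0.03,0,0,0],[0,-0.004,0.06,0,0,0],[0,-0.004,0.088,0,0,0],[0,-0.004,0.088,0,0,0],[0,-0.004,0.088,0,0,0],[0,-0.004,0.088,0,0,0],[0,-0.004,0.088,0,0,0],[0,-0.004,0.088,0,0,0]]])

```text
t: 4.95
tcp_pos: [0.5541, -0.0597, 0.0933]
orientation: [[1.0, 0.012, 0.001], [0.012, -1.0, -0.0], [0.001, 0.0, -1.0]]
contact_force: [-0.4, 0.6, 0.1]
opening: 0.999
grip_force: 0.0
```

>>> servo_tool(increments=[[[0,0,0,0,0,0],[0,0,0,0,0,0],[0,0,0,0,0,0],[0,0,0,0,0,0],[0,0,0,0,0,0],[0,0,0,0,0,0],[0,0,0,0,0,0],[0,0,0,0,0,0]]], claw=-1, grip_force=50)

```text
t: 5.95
tcp_pos: [0.554, -0.0597, 0.093]
orientation: [[1.0, 0.012, 0.0], [0.012, -1.0, -0.0], [0.0, 0.0, -1.0]]
contact_force: [-0.0, -0.3, 3.0]
opening: 0.129
grip_force: 49.5
```

```bash
python3 - <<'E'
from h import *
o=manip.get_obs();print(o['t'],o['tcp_pos'],o['orientation'][:,0],o['opening'],o['grip_force'])
E
```

```text
5.95 [ 0.554  -0.0597  0.093 ] [0.9999 0.0124 0.0002] 0.12887899172524322 49.4568407535553
```

>>> servo_tool(increments=[[[0,0,-0.04,0,0,0],[0,0,-0.09,0,0,0],[0,0,-0.14,0,0,0],[0,0,-0.16,0,0,0],[0.003,0.06,-0.16,0,0,-0.01],[0.006,0.13,-0.16,0,0,-0.03],[0.01,0.2,-0.16,0,0,-0.045],[0.014,0.27,-0.16,0,0,-0.06]]])

```text
t: 6.95
tcp_pos: [0.5619, -0.1954, 0.1718]
orientation: [[0.994, 0.107, -0.002], [0.107, -0.994, 0.001], [-0.002, -0.001, -1.0]]
contact_force: [0.3, 0.1, -2.0]
opening: 0.131
grip_force: 49.0
```

```bash
python3 - <<'E'
from h import *
o=manip.get_obs();print(o['t'],o['tcp_pos'],o['opening'],o['grip_force'],o['contact_force'])
print(inc([.568,-.281,.1],Rdown(.16)),inc([.568,-.281,.043],Rdown(.16)))
E
```

```text
6.95 [ 0.5619 -0.1954  0.1718] 0.13108600771840748 48.98028910160065 [ 0.3422  0.1272 -1.9791]
[-0.006   0.1717  0.1435 -0.0006  0.001  -0.0334] [-0.0058  0.1718  0.2575 -0.0006  0.001  -0.0334]
```

>>> servo_tool(increments=[[[-0.003,0.07,0,0,0,-0.015],[-0.006,0.14,0.03,0,0,-0.03],[-0.006,0.172,0.08,0,0,-0.033],[-0.006,0.172,0.13,0,0,-0.033],[-0.006,0.172,0.17,0,0,-0.033],[-0.006,0.172,0.2,0,0,-0.033],[-0.006,0.172,0.22,0,0,-0.033],[-0.006,0.172,0.22,0,0,-0.033]]])

```text
t: 7.95
tcp_pos: [0.5685, -0.2801, 0.0624]
orientation: [[0.987, 0.158, -0.001], [0.158, -0.987, 0.0], [-0.001, -0.001, -1.0]]
contact_force: [0.1, -0.0, -2.1]
opening: 0.128
grip_force: 49.0
```

```bash
python3 - <<'E'
from h import *
o=manip.get_obs();print(o['t'],o['tcp_pos'],o['opening'],o['grip_force'],o['contact_force'])
print(inc([.568,-.281,.044],Rdown(.16)))
E
```

```text
7.95 [ 0.5685 -0.2801  0.0624] 0.128293158330838 48.975123167037964 [ 0.0928 -0.0305 -2.11  ]
[-0.0013  0.0017  0.0367 -0.0004  0.0005 -0.0007]
```

>>> servo_tool(increments=[[[0,0,0.01,0,0,0],[0,0,0.02,0,0,0],[0,0,0.028,0,0,0],[0,0,0.032,0,0,0],[0,0,0.035,0,0,0],[0,0,0.037,0,0,0],[0,0,0.038,0,0,0],[0,0,0.038,0,0,0]]])

```text
t: 8.95
tcp_pos: [0.5688, -0.2805, 0.0441]
orientation: [[0.987, 0.158, 0.0], [0.158, -0.987, -0.0], [0.0, 0.0, -1.0]]
contact_force: [0.3, -1.6, -0.1]
opening: 0.125
grip_force: 49.2
```

>>> servo_tool(increments=[[[0,0,0,0,0,0],[0,0,0,0,0,0],[0,0,0,0,0,0],[0,0,-0.04,0,0,0],[0,0,-0.12,0,0,0],[0,0,-0.22,0,0,0],[-0.1,0.05,-0.32,0,0,0],[-0.2,0.1,-0.4,0,0,0]]], claw=1)

```text
t: 9.95
tcp_pos: [0.4898, -0.3373, 0.2361]
orientation: [[0.987, 0.159, 0.002], [0.159, -0.987, -0.002], [0.002, 0.002, -1.0]]
contact_force: [0.2, -0.3, 0.2]
opening: 1.003
grip_force: 0.0
```

>>> servo_tool(increments=[[[-0.1,0.1,0,0,0,0],[-0.2,0.2,0,0,0,0],[-0.3,0.3,0,0,0,0],[-0.3,0.3,0,0,0,0],[-0.3,0.3,0,0,0,0],[-0.3,0.3,0,0,0,0],[-0.3,0.3,0,0,0,0],[-0.3,0.3,0,0,0,0]]])

```text
t: 10.95
tcp_pos: [0.3663, -0.5079, 0.233]
orientation: [[0.987, 0.159, 0.0], [0.159, -0.987, 0.0], [0.0, 0.0, -1.0]]
contact_force: [0.2, 0.5, -0.7]
opening: 1.002
grip_force: 0.0
```

```bash
python3 - <<'E'
from fit import *
o=manip.get_obs();print(o['t'],o['tcp_pos'])
im={n:snap(n) for n in('scene','top')}
np.save('im.npy',im,allow_pickle=True)
S={}
for n in im:
  for l in('clear_tray','tank','gauge_rod','rest_tray','guide_tube'):
    ds=manip.silhouettes(n,l);S[n,l]=[(d['conf'],d['point'],d['pixels']) for d in ds]
    print(n,l,[(round(d['conf'],2),np.round(d['point'],1).tolist(),int(d['pixels'].sum())) for d in ds][:4])
np.save('S.npy',S,allow_pickle=True)
t=cv2.resize(im['top'][150:250,110:330],None,fx=3.6,fy=3.6,interpolation=2)
s=cv2.resize(im['scene'][90:250,190:400],(315,240),interpolation=2)
s2=cv2.resize(im['scene'][165:235,210:320],(377,240),interpolation=2)
o=np.zeros((600,792,3),np.uint8);o[:360]=t;o[360:,:315]=s;o[360:,330:707]=s2
cv2.imwrite('pics/c2.png',o[:,:,::-1])
E
```

```text
10.95 [ 0.3663 -0.5079  0.233 ]
scene clear_tray [(0.96, [252.2, 226.6], 3626)]
scene tank [(0.63, [140.6, 316.8], 3115)]
scene gauge_rod [(0.56, [198.5, 253.7], 314)]
scene rest_tray [(0.72, [249.3, 224.1], 3570), (0.66, [203.7, 262.1], 2827)]
scene guide_tube [(0.43, [140.1, 304.1], 68)]
top clear_tray [(0.84, [196.5, 309.0], 2431)]
top tank [(0.88, [191.0, 146.0], 3042), (0.48, [185.1, 377.8], 577)]
top gauge_rod [(0.51, [206.7, 249.1], 214)]
top rest_tray [(0.76, [196.0, 248.7], 2213)]
top guide_tube [(0.63, [191.8, 175.4], 141), (0.53, [190.2, 147.2], 3055)]
```

View pics/c2.png

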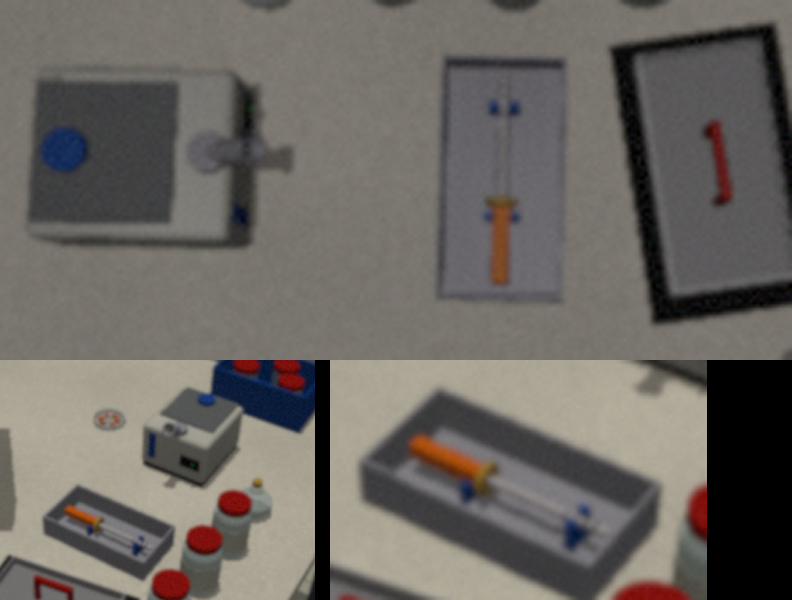

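```bash
python3 - <<'E'
from fit import *
im=np.load('im.npy',allow_pickle=True).item();S=np.load('S.npy',allow_pickle=True).item()
o=manip.get_obs();print(o['joints'])
def go(l,parts,p0,ss,st):
    m={'scene':ss.astype(np.float32),'top':st.astype(np.float32)}
    for ms in (m,{'top':m['top']},{'scene':m['scene']}): print(l,list(ms),*fit(ms,parts,p0))
go('rest',[box(.25,.13,0,.052)],[.555,-.06,0.],S['scene','rest_tray'][1][2],S['top','rest_tray'][0][2])
go('tank',TANK,[.55,.3,-1.57],S['scene','tank'][0][2],S['top','tank'][0][2])
# orange handle + rod line
for n in im:
    h=cv2.cvtColor(im[n],cv2.COLOR_RGB2HSV).astype(int)
    k=(h[...,0]>5)&(h[...,0]<22)&(h[...,1]>150)&(h[...,2]>90)
    k[:170]=0;k[235:]=0;k[:,:235]=0;k[:,280:]=0
    y,x=np.nonzero(k);w=onz(n,np.c_[y,x],.035)
    c=w.mean(0);u=np.linalg.svd((w-c)[:,:2])[2][0];u*=np.sign(u[0]);t=(w-c)[:,:2]@u
    print(n,len(y),c,np.arctan2(u[1],u[0]),t.min(),t.max(), 'ends',c[:2]+u*t.min(),c[:2]+u*t.max())
print('top px pts', onz('top',[[150+78/3.6,110+505/3.6],[150+203/3.6,110+502/3.6],[150+284/3.6,110+500/3.6]],.03))
E
```

```text
[-0.9667  0.4236  1.6254  0.      1.0926  0.4458]
rest ['scene', 'top'] [ 0.5544 -0.0603 -0.0088] 0.15347084403038025
rest ['top'] [ 0.5551 -0.0618 -0.0062] 0.10694766044616699
rest ['scene'] [ 0.5502 -0.0543  0.0036] 0.13597244024276733
tank ['scene', 'top'] [ 0.5601  0.3025 -1.5537] 0.10845845937728882
tank ['top'] [ 0.5616  0.2953 -1.5849] 0.09294945001602173
tank ['scene'] [ 0.5595  0.3053 -1.5083] 0.09907293319702148
scene 119 [ 0.486 -0.058  0.035] -0.05165031822002084 -0.04472259984284537 0.04294005592296719 ends [ 0.4413 -0.0557] [ 0.5288 -0.0602]
top 70 [ 0.4889 -0.0608  0.035 ] -0.01737497278768417 -0.03970519196606905 0.0379773535340703 ends [ 0.4492 -0.0601] [ 0.5269 -0.0615]
top px pts [[ 0.6568 -0.0635  0.03  ]
 [ 0.5259 -0.0631  0.03  ]
 [ 0.4428 -0.0629  0.03  ]]
```

```bash
python3 - <<'E'
from h import *
print(inc([.482,-.060,.12],Rdown(-.008)))
E
```

```text
[ 0.3715 -0.8494  0.2256 -0.      0.      0.1059]
```

>>> servo_tool(increments=[[[0.37,-0.85,0.0,0,0,0.106],[0.37,-0.85,0.0,0,0,0.106],[0.37,-0.85,0,0,0,0.106],[0.37,-0.85,0,0,0,0.106],[0.37,-0.85,0.1,0,0,0.106],[0.37,-0.85,0.225,0,0,0.106],[0.37,-0.85,0.225,0,0,0.106],[0.37,-0.85,0.225,0,0,0.106]]], claw=0)

```text
t: 12.55
tcp_pos: [0.4817, -0.0581, 0.1196]
orientation: [[1.0, -0.008, 0.001], [-0.008, -1.0, -0.0], [0.001, 0.0, -1.0]]
contact_force: [0.5, -1.5, 0.6]
opening: 0.501
grip_force: 0.0
```

```bash
python3 - <<'E'
from h import *
o=manip.get_obs();print(o['tcp_pos'],o['opening'])
print(inc([.482,-.060,.06],Rdown(-.008)),inc([.482,-.060,.012],Rdown(-.008)))
E
```

```text
[ 0.4817 -0.0581  0.1196] 0.5007603392708199
[ 0.0006  0.0038  0.1192  0.0001 -0.0006  0.0001] [ 0.0005  0.0038  0.2152  0.0001 -0.0006  0.0001]
```

>>> servo_tool(increments=[[[0,0,0,0,0,0],[0,0.002,0.06,0,0,0],[0,0.002,0.12,0,0,0],[0,0.002,0.16,0,0,0],[0,0.002,0.19,0,0,0],[0,0.002,0.205,0,0,0],[0,0.002,0.214,0,0,0],[0,0.002,0.214,0,0,0]]])

```text
t: 13.55
tcp_pos: [0.4814, -0.0609, 0.0135]
orientation: [[1.0, -0.008, 0.0], [-0.008, -1.0, -0.0], [0.0, 0.0, -1.0]]
contact_force: [1.0, -0.4, 0.1]
opening: 0.499
grip_force: 0.0
```

>>> servo_tool(increments=[[[0,0,0,0,0,0],[0,0,0,0,0,0],[0,0,0,0,0,0],[0,0,0,0,0,0],[0,0,0,0,0,0],[0,0,0,0,0,0],[0,0,0,0,0,0],[0,0,0,0,0,0]]], claw=-1, grip_force=60)

```text
t: 14.55
tcp_pos: [0.4816, -0.0608, 0.0138]
orientation: [[1.0, -0.008, 0.001], [-0.008, -1.0, -0.0], [0.001, 0.0, -1.0]]
contact_force: [-1.8, -0.2, 5.9]
opening: 0.195
grip_force: 62.3
```

>>> servo_tool(increments=[[[0,0,-0.03,0,0,0],[0,0,-0.08,0,0,0],[0,0,-0.16,0,0,0],[0,0,-0.26,0,0,0],[0,0,-0.36,0,0,0],[0,0,-0.46,0,0,0],[0,0,-0.56,0,0,0],[0,0,-0.58,0,0,0]]])

```text
t: 15.55
tcp_pos: [0.4824, -0.0609, 0.3074]
orientation: [[1.0, -0.008, 0.007], [-0.008, -1.0, -0.001], [0.007, 0.001, -1.0]]
contact_force: [-1.0, -0.0, -2.5]
opening: 0.197
grip_force: 61.4
```

```bash
python3 - <<'E'
from h import *
o=manip.get_obs();print(o['t'],o['tcp_pos'],o['opening'],o['grip_force'],o['contact_force'],o['wrist_torque'],o['joints'])
t=np.radians(35)
# target: rod frame in tool: rod x = tool x ; grasp point 19mm behind TCP; handle -50
tank=np.array([.5605,.301]);ya=-1.565+0
ax=-1  # tank +x direction: tube at -x side faces world -y => tank x = +y
yaw=np.pi/2+.01
f=np.array([np.cos(yaw),np.sin(yaw),0]);mouth=np.r_[tank,0]-.13*f+[0,0,.155];print('mouth',mouth)
a=f*np.cos(t)-np.array([0,0,1])*np.sin(t)
y=np.cross([0,0,-1],f);z=np.cross(a,y)
R=np.c_[a,y,z];print(R)
def tcp(s): return mouth+a*(s-.05)+z*.019  # s = collar position rel to mouth
print(tcp(-.16),inc(tcp(-.16),R))
E
```

```text
15.55 [ 0.4824 -0.0609  0.3074] 0.1968718578858782 61.426570415496826 [-1.0146 -0.0314 -2.5188] [0.0083 0.0473 0.0401] [-0.1501  0.1233  1.8536  0.      1.1579  1.4286]
mouth [0.5618 0.171  0.155 ]
[[-0.0082  1.      0.0057]
 [ 0.8191  0.01   -0.5735]
 [-0.5736  0.     -0.8192]]
[ 0.5636 -0.0119  0.2599] [ 0.161  -0.0994  0.0961 -0.3044 -0.3053 -0.9783]
```

```bash
python3 - <<'E'
from fit import *
im=np.load('im.npy',allow_pickle=True).item();S=np.load('S.npy',allow_pickle=True).item()
m={'scene':S['scene','tank'][0][2].astype(np.float32),'top':S['top','tank'][0][2].astype(np.float32)}
for ms in (m,{'top':m['top']},{'scene':m['scene']}):
    for p0 in ([.56,.3,1.57],[.565,.295,1.6]): print(list(ms),*fit(ms,TANK,p0))
# blue cap centroid
for n,c0 in (('top',(191,128)),('scene',(116,327))):
    h=cv2.cvtColor(im[n],cv2.COLOR_RGB2HSV).astype(int);k=(h[...,0]>100)&(h[...,0]<130)&(h[...,1]>140)
    yy,xx=np.mgrid[:384,:512];k&=np.hypot(yy-c0[0],xx-c0[1])<9
    y,x=np.nonzero(k);print(n,len(y),y.mean(),x.mean(),onz(n,[[y.mean(),x.mean()]],.134))
for q in ([150+158/3.6-.5,110+290/3.6],):print('mouth top px?',q,onz('top',[q],.155))
# overlay of fit in big crops
p=fit(m,TANK,[.56,.3,1.57])[0]
def ov(n,r0,c0,h,w,k):
    I=cv2.resize(im[n][r0:r0+h,c0:c0+w],None,fx=k,fy=k,interpolation=2)
    for Q,col in ((TANK[0],(0,255,0)),(TUBE[0],(255,255,0)),(TUBE[1],(0,255,255))):
        u=(proj(n,xf(Q,p))-[c0,r0]+.5)*k;cv2.polylines(I,[cv2.convexHull(u.astype(np.float32)).astype(int)],True,col,1)
    return I
A=ov('top',160,110,65,90,7)[:,:400*2][:, :];B=ov('scene',95,275,80,90,7)
A=cv2.resize(A,(400,289*1));B=cv2.resize(B,(400,356))
o=np.zeros((600,800,3),np.uint8)
A=ov('top',165,150,50,60,6.6);B=ov('scene',105,280,75,60,6.6)
o[:A.shape[0],:A.shape[1]]=A;o[:B.shape[0],400:400+B.shape[1]]=B
cv2.imwrite('pics/c3.png',o[:,:,::-1])
E
```

```text
['scene', 'top'] [0.5616 0.3013 1.5989] 0.07952165603637695
['scene', 'top'] [0.5604 0.301  1.5916] 0.07819443941116333
['top'] [0.5616 0.2991 1.5362] 0.06821316480636597
['top'] [0.5612 0.2986 1.5411] 0.06777095794677734
['scene'] [0.5581 0.3058 1.6206] 0.07308030128479004
['scene'] [0.5585 0.3068 1.6354] 0.07190960645675659
top 110 191.06363636363636 127.4090909090909 [[0.5604 0.3586 0.134 ]]
scene 73 115.04109589041096 328.3972602739726 [[0.5616 0.3688 0.134 ]]
mouth top px? [193.38888888888889, 190.55555555555554] [[0.5531 0.1345 0.155 ]]
```

View pics/c3.png

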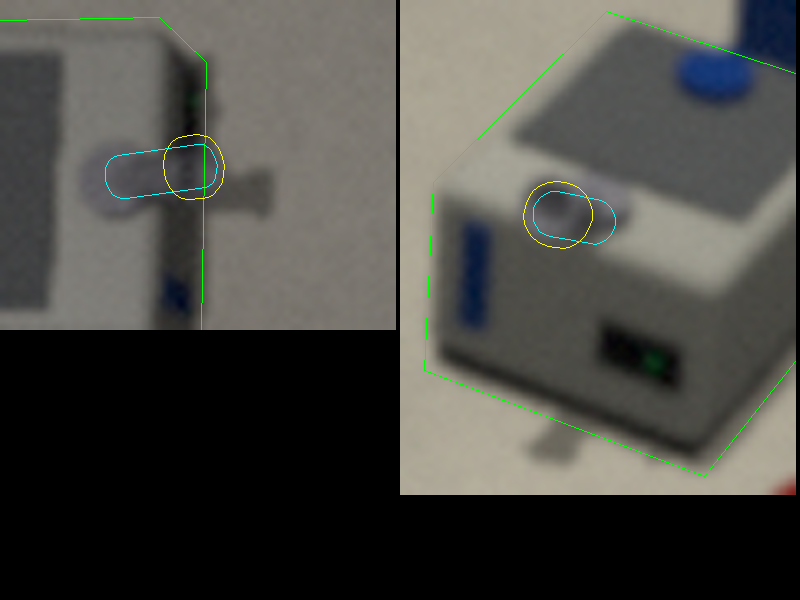

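```bash
python3 - <<'E'
from h import *
im=np.load('im.npy',allow_pickle=True).item()
# average several frames to cut noise
acc={n:np.mean([snap(n).astype(float) for _ in range(6)],0) for n in im}
np.save('acc.npy',acc,allow_pickle=True)
def cr(n,r0,c0,h,w,k):
    I=np.clip(acc[n][r0:r0+h,c0:c0+w]*1.6,0,255).astype(np.uint8)
    I=cv2.resize(I,None,fx=k,fy=k,interpolation=cv2.INTER_CUBIC)
    for i in range(0,w,5): cv2.line(I,(int((i+.5)*k),0),(int((i+.5)*k),8 if i%10 else 16),(255,0,0),1)
    for i in range(0,h,5): cv2.line(I,(0,int((i+.5)*k)),(8 if i%10 else 16,int((i+.5)*k)),(255,0,0),1)
    return I
o=np.hstack([cr('top',170,156,36,36,11),cr('scene',115,290,36,36,11)])
cv2.imwrite('pics/c4.png',o[:,:,::-1]);print(o.shape,manip.get_obs()['t'])
E
```

```text
(396, 792, 3) 16.15
```

View pics/c4.png

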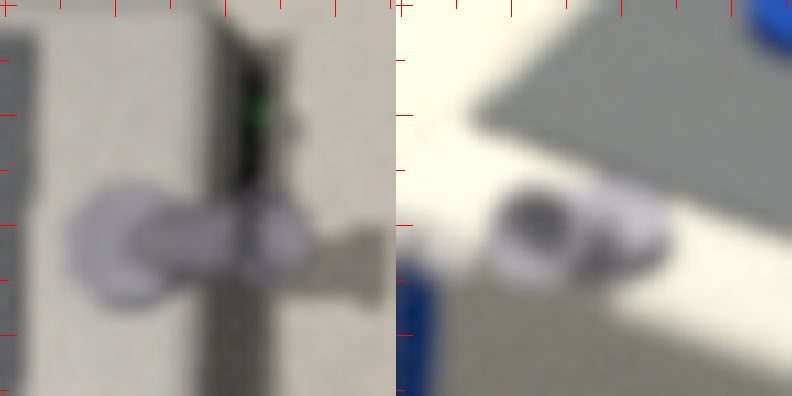

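```bash
python3 - <<'E'
from h import *
s=[136,302.2];t=[191.1,180.1]
print(tri(s,t),onz('scene',[s],.155),onz('top',[t],.155))
print('cap',tri([115.04,328.4],[191.06,127.41]))
print('disc',onz('top',[[170+244/11-.5,156+118/11-.5]],.125))
# rod calibration: now held rod in current images: collar/tip expected
o=manip.get_obs();R=o['orientation'];g=o['tcp_pos']-R[:,2]*.019
for n in('scene','top'): print(n,proj(n,[g+R[:,0]*.05,g+R[:,0]*.18,g-R[:,0]*.038]))
acc=np.load('acc.npy',allow_pickle=True).item()
def cr(n,r0,c0,h,w,k):
    I=np.clip(acc[n][r0:r0+h,c0:c0+w]*1.5,0,255).astype(np.uint8)
    return cv2.resize(I,None,fx=k,fy=k,interpolation=cv2.INTER_CUBIC)
pts={n:proj(n,[g+R[:,0]*.05,g+R[:,0]*.18,g]) for n in acc}
L=[]
for n in ('top','scene'):
    q=pts[n].mean(0);c0,r0=int(q[0])-25,int(q[1])-25;I=cr(n,r0,c0,50,50,8)
    for u in pts[n]: cv2.drawMarker(I,tuple(int(v) for v in (u-[c0,r0]+.5)*8),(0,255,0),cv2.MARKER_CROSS,14,1)
    print(n,'crop origin',c0,r0);L.append(I)
cv2.imwrite('pics/c5.png',np.hstack(L)[:,:,::-1])
E
```

```text
[0.5611 0.1709 0.1573] [[0.5605 0.1749 0.155 ]] [[0.5604 0.1705 0.155 ]]
cap [0.5625 0.3592 0.1384]
disc [[0.5619 0.2254 0.125 ]]
scene [[255.6701 124.5987]
 [295.6123 139.84  ]
 [230.4311 115.0549]]
top [[246.1696 193.937 ]
 [247.4926 151.0476]
 [245.2504 223.7525]]
top crop origin 221 160
scene crop origin 239 102
```

View pics/c5.png

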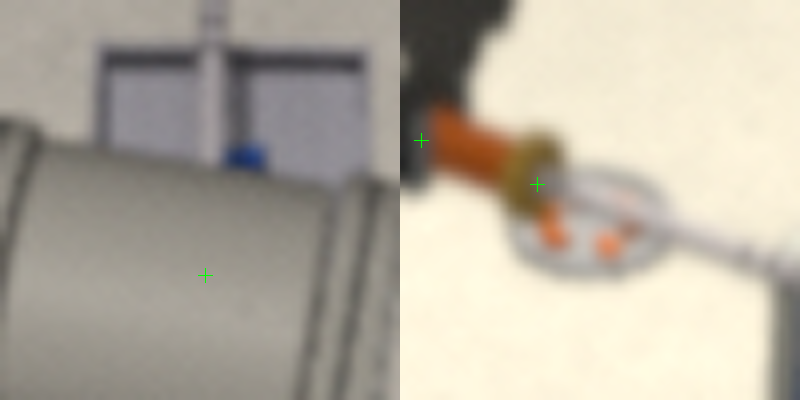

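```bash
cat >> h.py <<'E'
t35=np.radians(35)
def tube(s,mouth=(.5606,.1708,.155),yaw=1.566,grip=.052,off=(0,0)):
    f=np.array([np.cos(yaw),np.sin(yaw),0]);a=f*np.cos(t35)-np.array([0,0,1])*np.sin(t35)
    y=np.cross([0,0,-1],f);z=np.cross(a,y);R=np.c_[a,y,z]
    return np.array(mouth)+a*(s-grip)+z*.019+off[0]*y+off[1]*z,R
E
python3 - <<'E'
from h import *
p,R=tube(-.18);print(p,inc(p,R))
E
```

```text
[ 0.5596 -0.0301  0.2725] [ 0.1567 -0.0624  0.0603 -0.3058 -0.3037 -0.9677]
```

>>> servo_tool(increments=[[[0.02,-0.01,0,-0.034,-0.034,-0.107],[0.04,-0.02,0,-0.068,-0.067,-0.215],[0.06,-0.03,0,-0.1,-0.1,-0.32],[0.08,-0.03,0,-0.136,-0.135,-0.43],[0.1,-0.04,0,-0.17,-0.17,-0.54],[0.12,-0.05,0,-0.2,-0.2,-0.645],[0.14,-0.06,0,-0.24,-0.236,-0.75],[0.157,-0.062,0,-0.27,-0.27,-0.86]]])

```text
t: 17.15
tcp_pos: [0.5606, -0.0298, 0.3029]
orientation: [[0.168, 0.985, -0.051], [0.834, -0.169, -0.525], [-0.525, 0.046, -0.85]]
contact_force: [-0.0, -0.3, -1.2]
opening: 0.2
grip_force: 61.3
```

```bash
python3 - <<'E'
from h import *
o=manip.get_obs();print(o['t'],o['tcp_pos'],o['opening'],o['grip_force'],o['joints'])
p,R=tube(-.18);print(p,inc(p,R))
E
```

```text
17.15 [ 0.5606 -0.0298  0.3029] 0.20026968318108215 61.319425106048584 [ 0.1989  0.3428  1.6865 -0.5462  1.3299  0.5744]
[ 0.5596 -0.0301  0.2725] [ 0.0309 -0.0045  0.0521 -0.0336 -0.0339 -0.1038]
```

>>> servo_tool(increments=[[[0.01,-0.002,0.015,-0.01,-0.01,-0.03],[0.02,-0.003,0.03,-0.02,-0.02,-0.06],[0.031,-0.0045,0.052,-0.0336,-0.0339,-0.104],[0.031,-0.0045,0.052,-0.0336,-0.0339,-0.104],[0.031,-0.0045,0.052,-0.0336,-0.0339,-0.104],[0.031,-0.0045,0.052,-0.0336,-0.0339,-0.104],[0.031,-0.0045,0.052,-0.0336,-0.0339,-0.104],[0.031,-0.0045,0.052,-0.0336,-0.0339,-0.104]]])

```text
t: 18.15
tcp_pos: [0.5592, -0.0307, 0.2732]
orientation: [[0.011, 1.0, -0.004], [0.82, -0.011, -0.572], [-0.572, 0.003, -0.82]]
contact_force: [-0.7, 0.9, -2.0]
opening: 0.2
grip_force: 61.4
```

```bash
python3 - <<'E'
from h import *
o=manip.get_obs();print(o['t'],o['tcp_pos'],o['opening'],o['grip_force'])
p,R=tube(-.18);print(p,inc(p,R))
acc={n:np.mean([snap(n).astype(float) for _ in range(4)],0) for n in('top','scene')}
R=o['orientation'];g=o['tcp_pos']-R[:,2]*.019
P=[g+R[:,0]*.052,g+R[:,0]*.182,[.5606,.1708,.155]]
L=[]
for n in acc:
    q=proj(n,P);m=q[1:].mean(0);c0,r0=int(m[0])-24,int(m[1])-24
    I=cv2.resize(np.clip(acc[n][r0:r0+50,c0:c0+50]*1.5,0,255).astype(np.uint8),None,fx=8,fy=8,interpolation=cv2.INTER_CUBIC)
    for u in q: cv2.drawMarker(I,tuple(int(v) for v in (u-[c0,r0]+.5)*8),(0,255,0),cv2.MARKER_CROSS,10,1)
    print(n,c0,r0,((q-[c0,r0]+.5)*8).round());L.append(I)
cv2.imwrite('pics/c6.png',np.hstack(L)[:,:,::-1])
E
```

```text
18.15 [ 0.5592 -0.0307  0.2732] 0.20002089603119433 61.365580558776855
[ 0.5596 -0.0301  0.2725] [ 0.0018  0.0008  0.0005 -0.0009 -0.001  -0.0042]
top 161 166 [[478. 173.]
 [241. 194.]
 [156. 204.]]
scene 274 111 [[ 46. 172.]
 [181. 199.]
 [225. 209.]]
```

View pics/c6.png

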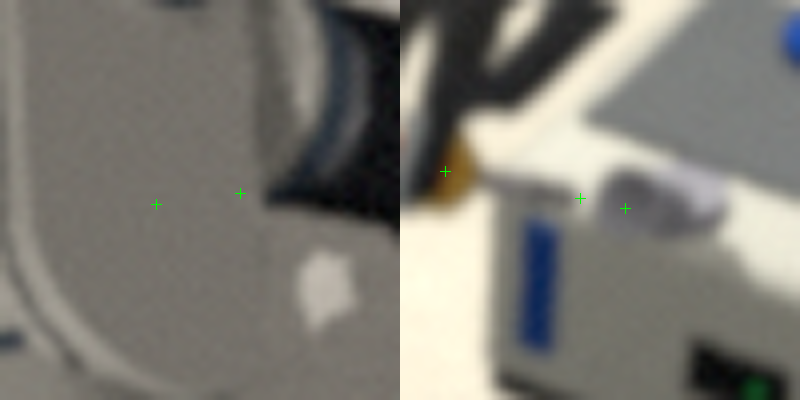

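The rod's tip shows at crop (572,191) and the tube mouth at about (630,204). Both are offset equally from the model, so the alignment is good to about 1 mm. I'll advance.

>>> servo_tool(increments=[[[0.03,0.001,0,0,0,-0.004],[0.06,0.001,0,0,0,-0.004],[0.08,0.001,0,0,0,-0.004],[0.1,0.001,0,0,0,-0.004],[0.11,0.001,0,0,0,-0.004],[0.12,0.001,0,0,0,-0.004],[0.13,0.001,0,0,0,-0.004],[0.14,0.001,0,0,0,-0.004]]])

```text
t: 19.55
tcp_pos: [0.5604, 0.0268, 0.2329]
orientation: [[0.004, 1.0, -0.004], [0.82, -0.006, -0.572], [-0.572, -0.001, -0.82]]
contact_force: [1.2, -0.4, -2.1]
opening: 0.198
grip_force: 61.4
```

```bash
python3 - <<'E'
from h import *
o=manip.get_obs();print(o['t'],o['tcp_pos'],o['opening'],o['grip_force'],o['orientation'].T@o['contact_force'],o['wrist_torque'])
p,R=tube(-.11);print(p,inc(p,R))
E
```

```text
19.55 [0.5604 0.0268 0.2329] 0.197537413994131 61.35493040084839 [0.9057 1.1936 1.9127] [ 0.3068  0.0032 -0.0005]
[0.5599 0.0272 0.2324] [ 0.0012 -0.0009  0.0004 -0.001  -0.001  -0.0002]
```

>>> servo_tool(increments=[[[0.02,0,0,0,0,0],[0.04,0,0,0,0,0],[0.06,0,0,0,0,0],[0.08,0,0,0,0,0],[0.1,0,0,0,0,0],[0.12,0,0,0,0,0],[0.14,0,0,0,0,0],[0.16,0,0,0,0,0]]])

```text
t: 20.55
tcp_pos: [0.5606, 0.0928, 0.1867]
orientation: [[0.004, 1.0, -0.004], [0.82, -0.006, -0.572], [-0.572, -0.001, -0.82]]
contact_force: [0.7, 0.1, -0.5]
opening: 0.199
grip_force: 61.4
```

```bash
python3 - <<'E'
from h import *
o=manip.get_obs();print(o['t'],o['tcp_pos'],o['opening'],o['grip_force'],o['orientation'].T@o['contact_force'],o['wrist_torque'])
p,R=tube(-.03);print(p,inc(p,R))
E
```

```text
20.55 [0.5606 0.0928 0.1867] 0.19942309648772663 61.44124746322632 [0.3854 0.6539 0.3828] [0.3195 0.008  0.0437]
[0.5602 0.0927 0.1865] [ 0.0001 -0.0008  0.0006 -0.001  -0.0009  0.0001]
```

>>> servo_tool(increments=[[[0.01,0,0,0,0,0],[0.02,0,0,0,0,0],[0.03,0,0,0,0,0],[0.038,0,0,0,0,0],[0.043,0,0,0,0,0],[0.047,0,0,0,0,0],[0.05,0,0,0,0,0],[0.053,0,0,0,0,0]]])

```text
t: 21.55
tcp_pos: [0.5607, 0.114, 0.1719]
orientation: [[0.004, 1.0, -0.004], [0.82, -0.006, -0.572], [-0.572, -0.001, -0.82]]
contact_force: [0.7, -0.8, -1.3]
opening: 0.196
grip_force: 61.4
```

```bash
python3 - <<'E'
from h import *
o=manip.get_obs();print(o['t'],o['tcp_pos'],o['opening'],o['grip_force'],o['orientation'].T@o['contact_force'],o['wrist_torque'])
p,R=tube(0);print(p,inc(p,R))
E
```

```text
21.55 [0.5607 0.114  0.1719] 0.19553228602975792 61.44249200820923 [0.0463 0.6658 1.5382] [ 0.2674 -0.0149 -0.0079]
[0.5603 0.1173 0.1693] [ 0.0084 -0.0008  0.0006 -0.0011 -0.001  -0.    ]
```

>>> servo_tool(increments=[[[0.002,0,0,0,0,0],[0.004,0,0,0,0,0],[0.005,0,0,0,0,0],[0.006,0,0,0,0,0],[0.007,0,0,0,0,0],[0.008,0,0,0,0,0],[0.009,0,0,0,0,0],[0.009,0,0,0,0,0]]])

```text
t: 22.55
tcp_pos: [0.5607, 0.1176, 0.1695]
orientation: [[0.004, 1.0, -0.004], [0.82, -0.006, -0.573], [-0.573, -0.001, -0.82]]
contact_force: [-0.1, -0.7, 0.6]
opening: 0.199
grip_force: 61.5
```

No contact yet, so I'll go on in small steps.

>>> servo_tool(increments=[[[0.001,0,0,0,0,0],[0.002,0,0,0,0,0],[0.003,0,0,0,0,0],[0.004,0,0,0,0,0],[0.005,0,0,0,0,0],[0.006,0,0,0,0,0],[0.006,0,0,0,0,0],[0.006,0,0,0,0,0]]])

```text
t: 23.55
tcp_pos: [0.5607, 0.1177, 0.1695]
orientation: [[0.005, 1.0, -0.005], [0.817, -0.007, -0.577], [-0.577, -0.002, -0.817]]
contact_force: [-1.2, -12.4, 11.2]
opening: 0.195
grip_force: 61.9
```

>>> servo_tool(increments=[[[0,0,0,0,0,0],[-0.005,0,0,0,0,0],[-0.03,0,0,0,0,0],[-0.07,0,0,0,0,0],[-0.11,0,0,0,0,0],[-0.15,0,0,0,0,0],[-0.19,0,0,0,0,0],[-0.21,0,0,0,0,0]]])

```text
t: 24.55
tcp_pos: [0.5604, 0.0327, 0.2288]
orientation: [[0.005, 1.0, -0.004], [0.82, -0.007, -0.572], [-0.572, -0.0, -0.82]]
contact_force: [0.1, 0.1, -0.3]
opening: 0.196
grip_force: 61.4
```

```bash
python3 - <<'E'
from h import *
o=manip.get_obs();print(o['t'],o['tcp_pos'],o['opening'],o['grip_force'],o['orientation'].T@o['contact_force'],o['wrist_torque'])
p,R=tube(-.19);print(p,inc(p,R))
E
```

```text
24.55 [0.5604 0.0327 0.2288] 0.19641680817326337 61.40426158905029 [0.2059 0.0751 0.1641] [0.3422 0.0307 0.011 ]
[ 0.5596 -0.0383  0.2782] [-0.1731 -0.0007  0.0003 -0.001  -0.0011 -0.0009]
```

>>> servo_tool(increments=[[[-0.04,0,0,0,0,0],[-0.08,0,0,0,0,0],[-0.12,0,0,0,0,0],[-0.16,0,0,0,0,0],[-0.2,0,0,0,0,0],[-0.24,0,-0.01,0,0,0],[-0.26,0,-0.03,0,0.04,0],[-0.26,0,-0.05,0,0.08,0]]])

```text
t: 25.55
tcp_pos: [0.5601, -0.0589, 0.3241]
orientation: [[0.005, 1.0, -0.003], [0.886, -0.006, -0.463], [-0.463, -0.0, -0.886]]
contact_force: [-0.5, -0.4, -0.6]
opening: 0.2
grip_force: 61.4
```

>>> servo_tool(increments=[[[0,0,-0.02,0,0.05,0],[0,0,-0.04,0,0.1,0],[0,0,-0.06,0,0.15,0],[0,0,-0.08,0,0.2,0],[0,0,-0.08,0,0.25,0],[0,0,-0.08,0,0.29,0],[0,0,-0.08,0,0.309,0],[0,0,-0.08,0,0.309,0]]])

```text
t: 26.55
tcp_pos: [0.56, -0.0403, 0.3583]
orientation: [[0.006, 1.0, -0.001], [1.0, -0.006, 0.001], [0.001, -0.001, -1.0]]
contact_force: [-0.0, -0.3, -1.3]
opening: 0.198
grip_force: 61.4
```

```bash
python3 - <<'E'
from h import *
o=manip.get_obs();print(o['t'],o['tcp_pos'],o['orientation'],o['opening'],o['grip_force'],o['wrist_torque'],abs(o['dq']).max())
R=o['orientation'];g=o['tcp_pos']-R[:,2]*.019;P=[g-R[:,0]*.036,g+R[:,0]*.052,g+R[:,0]*.182]
print(np.array(P))
im=snap('scene');[cv2.drawMarker(im,tuple(int(round(v)) for v in u),(0,255,0),0,5,1) for u in proj('scene',P)]
cv2.imwrite('pics/f.png',cv2.resize(im[50:330,120:420],None,fx=2,fy=2,interpolation=2)[:,:,::-1])
E
```

```text
26.55 [ 0.56   -0.0403  0.3583] [[ 0.0064  1.     -0.0013]
 [ 1.     -0.0064  0.001 ]
 [ 0.001  -0.0013 -1.    ]] 0.19833534496336758 61.376742124557495 [-0.0875 -0.0113  0.059 ] 0.01763286726193805
[[ 0.5598 -0.0763  0.3773]
 [ 0.5604  0.0117  0.3774]
 [ 0.5612  0.1417  0.3775]]
```

View pics/f.png

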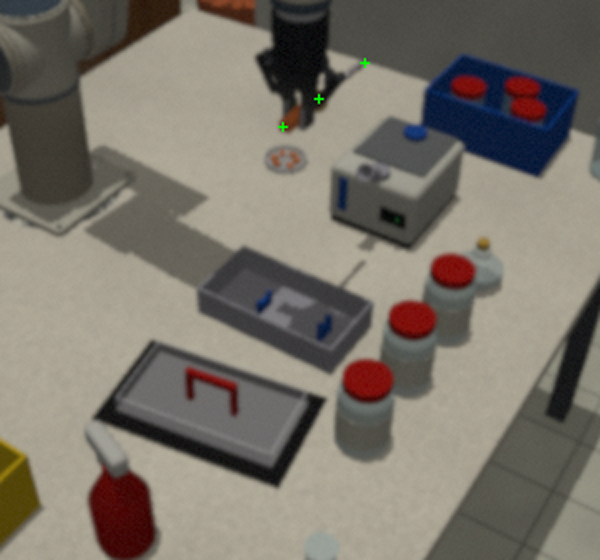

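The rod is level and follows the green markers from handle (283,127) to tip (364,63), well clear of the tank. The clear tray sits in the middle of the mat, and the bystanders haven't moved. I'll let it settle for a moment, then hand in.

>>> servo_tool(increments=[[[0,0,0,0,0,0],[0,0,0,0,0,0],[0,0,0,0,0,0],[0,0,0,0,0,0],[0,0,0,0,0,0],[0,0,0,0,0,0],[0,0,0,0,0,0],[0,0,0,0,0,0]]])

```text
t: 27.6
tcp_pos: [0.5601, -0.0396, 0.3581]
orientation: [[0.006, 1.0, -0.001], [1.0, -0.006, 0.002], [0.002, -0.001, -1.0]]
contact_force: [0.5, -0.8, -0.9]
opening: 0.198
grip_force: 61.4
```

```bash
python3 -c "
from bench import manip
print(manip.hand_in())"
```

```text
the job is handed in; nothing more can be done
None
```

The job is handed in, with no verdict returned: the clear tray stands in the middle of the mat, the rod went into the tube until the collar stopped (about 17 N), and it is now out and held level and still about 0.38 m above the bench.

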